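# Set out the succulents in the carrying tray

### The arm

A 6-joint arm with a two-finger parallel gripper is mounted at the origin on the work surface. World frame = base frame: x ahead of the robot, y to its left, z up, the work surface at z = 0. Lengths are in mm, angles in rad, forces in N, time in s.
With the tool pointing down it reaches from about 275 to 775 mm from the base axis. Payload 14.6 kg.
Tool frame: the origin (TCP) lies between the finger pads; the fingertips stand 25 mm ahead of it and the grasp point (between the pads) lies 6 mm ahead of it (ctrl.tip_extent is the distance from the TCP to the fingertips, in mm); z points along the fingers, y is the line along which they close (so a half turn about z gives the same grasp; the last joint's range is limited). The gripper opens to 85 mm and grips with 20 to 120 N. Pads are 22 mm wide; open, the fingers measure 114 mm over their backs; the gripper's body (76 mm by 85 mm) begins 54 mm behind the grasp point. The pads swing forward as they close: fully open they stand 13 mm farther back than shut.
Start: joints at [-1.337, 0.263, -0.048, 1.259, 0, 1.415], TCP at [199.01, -485.822, 256.278] pointing down, gripper open.
Joint ranges: [-2.65, 2.65], [-0.89, 1.7], [-1.18, 1.37], [-2.13, 2.11], [-1.35, 1.29], [-3.14, 3.14]. Speed limits (rad/s): [1.89, 1.89, 2.57, 2.79, 3.14, 3.14].

### API

Orientations are given as a rotation vector (axis times angle).
In Python, from plant import sense, viewer, ctrl gives the robot as it stands. The module is installed in compiled form; this text tells all that it offers.
- The arm moves only by the tool play_rows, never from a script. Its argument "increments" is a list of rows, each a list of 5 numbers: the shift along the tool's x, y, z scaled (see below), then the turn about the tool's z scaled (see below), then the opening, from -1 (shut) to 1 (fully open), so that 0 is half open. In form: [[tx, ty, tz, turn, gripper], ...]. A call has 1 to 20 rows; each row shifts and turns the commanded pose from where the row before left it, along the tool's axes as they then stand; what a row does not reach is not made up. The controller multiplies each number of a shift by 0.025 m and each number of a turn by 0.15 rad. A row lasts 1/8 s, in which the tool goes at most 62.5 mm and 10.7 degrees, less where a joint would pass 70% of its speed; a pose out of reach is approached as far as the arm can. A call with a number of a shift or a turn outside -1 to 1 is refused whole. A call with a gripper value outside its range is refused whole. The fingers move at their own pace and stop on an object; "newtons" is the grip in N (left out, the last holds). Time passes only in rows, so rows that do not move let the fingers close. It gives the time, the measured TCP pose, the force, the opening and the grip force at its end, in the units of the state.
- sense(): the state, without advancing time (a new reading comes with each control period).
- viewer.read_camera(name): name is "scene" or "top" or "wrist"; returns a dict with "pixels" (480x640x3 uint8, blue, green, red), "fx", "fy", "cx", "cy" (pixels), "k1" (the pictures are not rectified: a ray, as slopes to the right and down, at radius r is drawn at 1 + k1 r^2 times it, then the intrinsics apply), "extrinsics" (4x4, takes a point from world to camera coordinates). Camera axes: x right, y up, looking along -z (the intrinsics and any distortion apply to the point x, -y, -z); pixel columns grow to the right and rows downward; lengths in mm; the calibration is good to about 2 mm. A picture is of the moment at which its call begins. There is no depth.
- ctrl.sign_off(): hands the job in; it is judged then, once.
The state is a dict: "t": time; "qpos": joint angles; "joint_velocities": joint speeds; "joint_torque": joint torques, N m; "tcp_pos": TCP position; "eef_rot": TCP orientation; "force": force on the tool from outside, world axes, zero at the start; "ft_torque": the same for the moment, N m; "opening": finger opening in mm; "grip_force": force on a finger pad.
Only numpy, scipy, OpenCV 4.12 (cv2) and the standard library are available. Lean on these libraries where they do the work, as an engineer would, in place of code of your own. Each camera call takes 0.05 s, during which the arm holds its last target. There are 200 camera calls.

### The job

Set out the succulents in the black carrying tray round the two that already stand in its front row, the row nearer the robot: put the aloe (yellow pot) in the cell behind the jade plant (blue pot), the pink-tipped rosette (grey pot) in the cell behind the zebra plant (white pot), and the living stones (black pot) between the jade and the zebra plant. Stand the upturned clay pot in the middle cell of the back row, just as it is, upside down, and set the round cactus in its clay pot squarely on top of it. Every pot ends upright in the middle of its cell; leave the jade and the zebra plant where they are and tip nothing over.

Things in the scene. Friction and masses are not known exactly. Their poses are not given: they have to be found in the camera images.
- tray: Black carrying tray, fixed, 222 (x) x 327 mm (y): two rows of three cells at 105 mm pitch, low ribs between. Origin: middle of its underside; x points to the back (away from the robot), y left. Cell centres (18 mm drain holes) x -52.5 (front row), +52.5; y -105, 0, 105 mm; floors 4 mm, ribs 12 mm, rim 20 mm above the origin. Stands left or right on the bench, turned up to 0.2 rad.
- jade_mid (a point): Jade plant (tiny tree, plump green leaves) in a dark blue pot, standing in one end cell of the tray's front row. Pot 60 mm across at its straight collar (34 to 52 mm above the underside; grip there), foot 44 mm; up to 82 mm high with its plant, no wider; about 0.2 kg. Point: on the axis, 42 mm above the underside; z up.
- zebra_mid (a point): Zebra plant (dark green spikes with white bands) in a white pot, standing in the other end cell of the tray's front row. Pot 60 mm across at its straight collar (34 to 52 mm above the underside; grip there), foot 44 mm; up to 82 mm high with its plant, no wider; about 0.2 kg. Point: on the axis, 42 mm above the underside; z up.
- aloe_mid (a point): Aloe (pointed light green leaves) in a yellow pot. Pot 60 mm across at its straight collar (34 to 52 mm above the underside; grip there), foot 44 mm; up to 82 mm high with its plant, no wider; about 0.2 kg. Point: on the axis, 42 mm above the underside; z up. Starts on the 4 mm thick green mat, in two rows of three places, 25 mm or more free all round.
- rosette_mid (a point): Rosette succulent (pale grey-green, pink tips) in a light grey pot. Pot 60 mm across at its straight collar (34 to 52 mm above the underside; grip there), foot 44 mm; up to 82 mm high with its plant, no wider; about 0.2 kg. Point: on the axis, 42 mm above the underside; z up. Starts on the 4 mm thick green mat, in two rows of three places, 25 mm or more free all round.
- stones_mid (a point): Living stones (split, pebble-like tan plants on grit) in a black pot. Pot 60 mm across at its straight collar (34 to 52 mm above the underside; grip there), foot 44 mm; up to 82 mm high with its plant, no wider; about 0.2 kg. Point: on the axis, 42 mm above the underside; z up. Starts on the 4 mm thick green mat, in two rows of three places, 25 mm or more free all round.
- cactus_mid (a point): Round green cactus with yellow spines in an upright terracotta pot. Pot 60 mm across at its straight collar (34 to 52 mm above the underside; grip there), foot 44 mm; up to 82 mm high with its plant, no wider; about 0.2 kg. Point: on the axis, 42 mm above the underside; z up. Starts on the 4 mm thick green mat, in two rows of three places, 25 mm or more free all round.
- plinth_mid (a point): Empty terracotta pot standing upside down, drain hole on top: 64 mm high; its rim, at the bottom, is 66 mm across and 16 mm high, above it the pot tapers from 58 to 50 mm at the flat top. Grip it about 40 mm above its underside, 55 mm wide. 0.17 kg. Point: on its axis, 32 mm above the underside; z up. Starts on the 4 mm thick green mat, in two rows of three places, 25 mm or more free all round.
- twine_mid (a point): Ball of brown jute twine, 60 mm across, 50 mm high, in the sixth place among the pots on the mat; not part of the job. Point: 25 mm above its underside. (A dibber and a trowel lie along the mat's back and front edges, 25 mm or more from the pots.)
Mind the look-alikes: they are no part of the job. What is shaped like the part that bears rosette_mid but purple or red is not meant.

How it is judged (in metres and radians):
At the end, for the whole second after the job is handed in: Aloe behind jade, rosette behind zebra, stones front middle, upturned pot back middle: each within 15 mm of its cell centre each way, on the floor; cactus on that pot, axes within 12 mm; jade and zebra moved under 20 mm, within 15 mm of cell centre; all upright within 0.12 rad and at rest (((x of jade_mid in the frame of tray between -0.0675 and -0.0375 m and y of jade_mid in the frame of tray between 0.09 and 0.12 m and z of jade_mid in the frame of tray between 0.038 and 0.054 m and x of zebra_mid in the frame of tray between -0.0675 and -0.0375 m and y of zebra_mid in the frame of tray between -0.12 and -0.09 m and z of zebra_mid in the frame of tray between 0.038 and 0.054 m and x of aloe_mid in the frame of tray between 0.0375 and 0.0675 m and y of aloe_mid in the frame of tray between 0.09 and 0.12 m and z of aloe_mid in the frame of tray between 0.038 and 0.054 m and x of rosette_mid in the frame of tray between 0.0375 and 0.0675 m and y of rosette_mid in the frame of tray between -0.12 and -0.09 m and z of rosette_mid in the frame of tray between 0.038 and 0.054 m) or (x of jade_mid in the frame of tray between -0.0675 and -0.0375 m and y of jade_mid in the frame of tray between -0.12 and -0.09 m and z of jade_mid in the frame of tray between 0.038 and 0.054 m and x of zebra_mid in the frame of tray between -0.0675 and -0.0375 m and y of zebra_mid in the frame of tray between 0.09 and 0.12 m and z of zebra_mid in the frame of tray between 0.038 and 0.054 m and x of aloe_mid in the frame of tray between 0.0375 and 0.0675 m and y of aloe_mid in the frame of tray between -0.12 and -0.09 m and z of aloe_mid in the frame of tray between 0.038 and 0.054 m and x of rosette_mid in the frame of tray between 0.0375 and 0.0675 m and y of rosette_mid in the frame of tray between 0.09 and 0.12 m and z of rosette_mid in the frame of tray between 0.038 and 0.054 m)) and x of stones_mid in the frame of tray between -0.0675 and -0.0375 m and y of stones_mid in the frame of tray between -0.015 and 0.015 m and z of stones_mid in the frame of tray between 0.038 and 0.054 m and x of plinth_mid in the frame of tray between 0.0375 and 0.0675 m and y of plinth_mid in the frame of tray between -0.015 and 0.015 m and z of plinth_mid in the frame of tray between 0.028 and 0.044 m and horizontal distance between cactus_mid and plinth_mid below 0.012 m and z of cactus_mid in the frame of tray between 0.102 and 0.118 m and distance of each of jade_mid, zebra_mid from where it was at the start of the episode below 0.02 m and angle between each of aloe_mid, rosette_mid, stones_mid, plinth_mid, cactus_mid, jade_mid, zebra_mid's own z axis and vertical below 0.12 rad and linear speed of each of aloe, rosette, stones, plinth, cactus, jade, zebra below 0.02 m/s); the robot touches nothing.
It fails at once if a potted plant or the upturned pot is tipped over (more than 0.7 rad from upright) (angle between any of aloe_mid, rosette_mid, stones_mid, plinth_mid, cactus_mid, jade_mid, zebra_mid's own z axis and vertical above 0.7 rad).
It also fails if it takes over 131 s, if anything falls off the work surface, if the arm or the gripper's body presses on something with over 40 N, if the wrist force passes 120 N, or if a joint passes its speed limit or range.

## Working session

There is one attempt and no reset: what is moved stays moved. The work goes in short steps, Python scripts to look and compute and a tool call to move; the robot and the scene stay as the last step left them, time stands still between calls to the robot, and variables do not carry over. Pictures are saved under pics/ and viewed, at most 14 in all, crops included, and the job is handed in when it is done.

Besides the shell and the picture viewer there is one more tool, called after ">>>" as name(argument=value, ...) on one line, values as JSON. play_rows: Moves the arm, as the interface text tells. Its arguments: {"type":"object","properties":{"increments":{"type":"array"},"newtons":{"type":"number"}},"required":["increments"]}

```bash
mkdir -p pics
cat > h.py <<'E'
import numpy as np, cv2
from plant import sense, viewer, ctrl
def snap(name, f):
    c=viewer.read_camera(name); cv2.imwrite('pics/'+f,c['pixels']); 
    np.savez('pics/'+f+'.npz',**c); return c
def load(f): return dict(np.load('pics/'+f+'.npz'))
def px2w(c,u,v,z):
    K=np.array([[c['fx'],0,c['cx']],[0,c['fy'],c['cy']],[0,0,1]],float)
    n=cv2.undistortPoints(np.array([[[u,v]]],float),K,np.array([float(c['k1']),0,0,0]),None,None)[0,0]
    E=np.array(c['extrinsics']); R=E[:3,:3]; t=E[:3,3]
    d=R.T@np.array([n[0],-n[1],-1]); o=-R.T@t
    return (o+d*(z-o[2])/d[2])[:2]
def w2px(c,p):
    E=np.array(c['extrinsics']); q=E[:3,:3]@np.array(p,float)+E[:3,3]
    x,y=q[0]/-q[2],-q[1]/-q[2]; s=1+float(c['k1'])*(x*x+y*y)
    return float(c['fx']*x*s+c['cx']),float(c['fy']*y*s+c['cy'])
E
python3 - <<'E'
from h import *
for n in('top','scene'):
    c=snap(n,n+'0.png'); E=c['extrinsics']; print(n,c['fx'],c['k1'],-E[:3,:3].T@E[:3,3])
s=sense(); print(s['t'],s['eef_rot'],s['opening'],s['force'],ctrl.tip_extent)
E
```

```text
top 586.9572044584593 0.010416813690394664 [ 366.439701    -63.53027094 1338.21643326]
scene 454.32908540692944 -0.03559335338591895 [ 918.49108353 -636.01965468  830.87484645]
0.1 [-3.08151705e+00 -6.06655414e-01  3.55525195e-05] 85.6632336116798 [-0.21490499 -0.13498197  0.35598625] 25.0
```

View pics/top0.png

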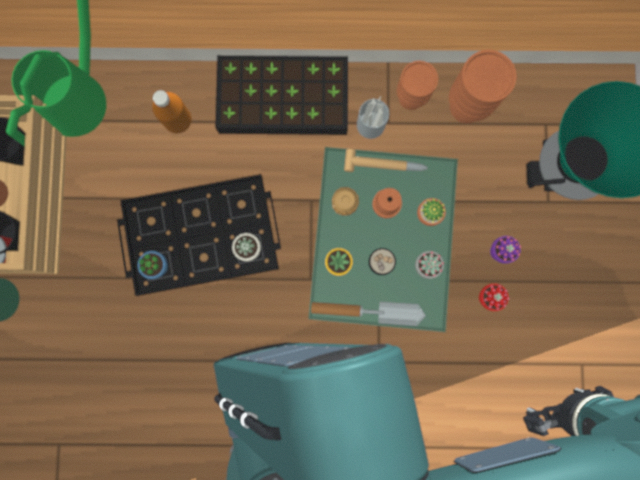

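View pics/scene0.png

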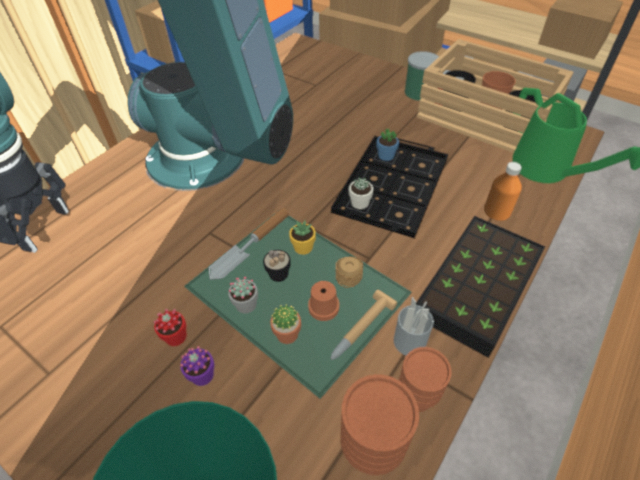

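Top view: the tray is on the left, with jade at (152,264) and zebra at (245,247). On the mat are twine (344,201), the upturned pot (388,202), cactus (432,211), aloe (339,262), stones (382,261) and rosette (430,264). There are three rosette candidates: grey (430,264), purple (506,249) and red (494,297). The one meant is the grey pot on the mat. I'll confirm this and refine the positions in enlarged crops.

Run:
```python
from h import *
im=cv2.imread('pics/top0.png')
cv2.imwrite('pics/c1.png',cv2.resize(im[180:290,320:460],None,fx=5,fy=5,interpolation=cv2.INTER_CUBIC))
cv2.imwrite('pics/c2.png',cv2.resize(im[165:305,110:290],None,fx=4,fy=4,interpolation=cv2.INTER_CUBIC))
```

```text
(no output)
```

View pics/c1.png

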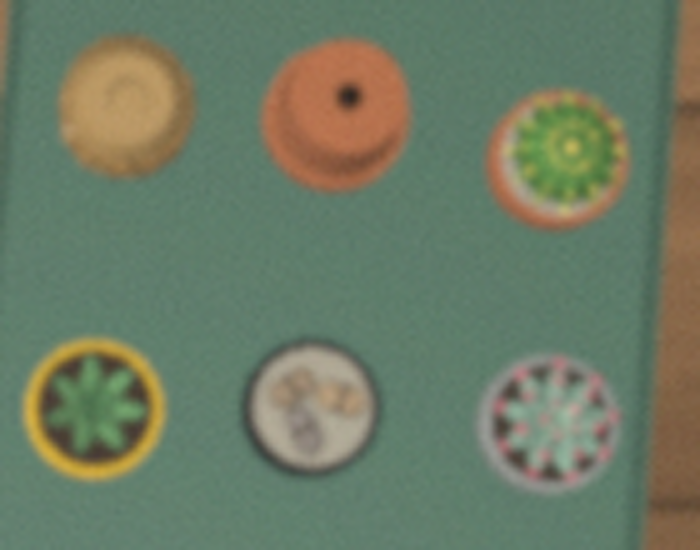

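View pics/c2.png

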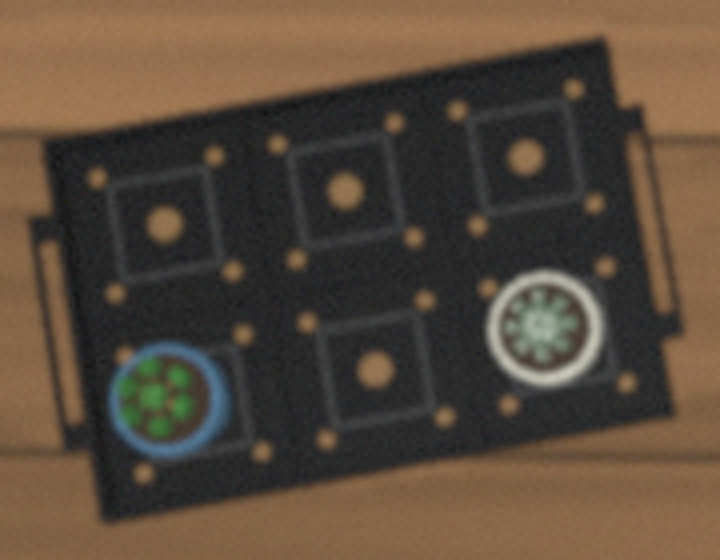

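The crops confirm the grey pot with the pink-tipped rosette, at crop 1 (550,424). Pot rims in crop 1: aloe (95,409), stones (312,407), cactus (558,160), plinth hole (348,96), twine (127,107). In crop 2 the free drain holes are at (165,225), (345,191), (525,157) and (375,370), with jade at (167,400) and zebra at (545,328).

Run:
```python
from h import *
c=load('top0.png'); s=load('scene0.png')
A=lambda u,v:((u+.5)/5-.5+320,(v+.5)/5-.5+180)
B=lambda u,v:((u+.5)/4-.5+110,(v+.5)/4-.5+165)
for n,p,z in [('aloe',(95,409),56),('stones',(312,407),56),('ros',(550,424),56),('cactus',(558,160),56),('plinth',(348,96),68),('plinthbase',(337,115),20),('twine',(127,107),30)]:
    q=px2w(c,*A(*p),z); print(n,q.round(1),np.round(w2px(s,[*q,z]),1))
P=[];H=[(52.5,105),(52.5,0),(52.5,-105),(-52.5,0)]
for p in [(165,225),(345,191),(525,157),(375,370)]: P.append(px2w(c,*B(*p),4))
P=np.array(P);H=np.array(H); Hc=H-H.mean(0);Pc=P-P.mean(0)
th=np.arctan2((Hc[:,0]*Pc[:,1]-Hc[:,1]*Pc[:,0]).sum(),(Hc*Pc).sum())
R=np.array([[np.cos(th),-np.sin(th)],[np.sin(th),np.cos(th)]]); o=P.mean(0)-R@H.mean(0)
print('th',th,'o',o,'res',(P-H@R.T-o).round(1).tolist())
for n,h in [('aloe',(52.5,105)),('plinth',(52.5,0)),('ros',(52.5,-105)),('stones',(-52.5,0)),('jade',(-52.5,105)),('zebra',(-52.5,-105))]:
    w=R@h+o; print(n,w.round(1),np.round(w2px(s,[*w,4]),1))
for n,p in [('jade',(167,400)),('zebra',(545,328))]: print(n,px2w(c,*B(*p),56).round(1))
print(np.array(sense()['tcp_pos']))
from scipy.spatial.transform import Rotation as Ro
print(Ro.from_rotvec(sense()['eef_rot']).as_matrix().round(3))
```

```text
aloe [ 466.  -100.7] [300.6 230.8]
stones [ 467.8 -195.7] [275.1 257.8]
ros [ 461.3 -299.7] [241.1 288.7]
cactus [ 578.2 -304.5] [283.8 318.2]
plinth [ 603.8 -210.5] [321.9 288.4]
plinthbase [ 603.9 -211. ] [322.2 301.7]
twine [ 605.  -115.1] [347.5 269.2]
th 0.19739550034791517 o [528.62753818 216.28015763] res [[-0.1, -0.3], [0.0, 0.0], [0.2, 0.0], [-0.1, 0.3]]
aloe [559.5 329.5] [420.3 163.3]
plinth [580.1 226.6] [409.4 186.6]
ros [600.7 123.6] [397.4 212.6]
stones [477.1 206. ] [372.3 176.4]
jade [456.6 308.9] [384.7 154. ]
zebra [497.7 103. ] [358.6 201.2]
jade [455.3 309. ]
zebra [496.7 103.1]
[ 198.95676939 -485.60229635  255.88931505]
[[ 0.925  0.379 -0.   ]
 [ 0.379 -0.925  0.001]
 [ 0.    -0.001 -1.   ]]
```

>>> play_rows(increments=[[0, 0, 0.49, -0.985, 1], [0, 0, 0.49, -0.985, 1], [0, 0, 0.49, -0.985, 1], [0, 0, 0.49, -0.985, 1], [0, 0, 0.49, -0.985, 1], [0, 0, 0.49, -0.985, 1], [0, 0, 0.49, -0.985, 1], [0, 0, 0.49, -0.985, 1], [0, 0, 0, 0, 1]], newtons=50)

```text
t: 1.23
tcp_pos: [198.9, -485.3, 157.5]
eef_rot: [-2.221, -2.219, -0.002]
force: [-0.7, 0.0, -0.4]
opening: 85.2
grip_force: 0.0
```

>>> play_rows(increments=[[0.9615, 0.668, 0, 0, 1], [0.9615, 0.668, 0, 0, 1], [0.9615, 0.668, 0, 0, 1], [0.9615, 0.668, 0, 0, 1], [0.9615, 0.668, 0, 0, 1], [0.9615, 0.668, 0, 0, 1], [0.9615, 0.668, 0, 0, 1], [0.9615, 0.668, 0, 0, 1], [0.9615, 0.668, 0, 0, 1], [0.9615, 0.668, 0, 0, 1], [0.9615, 0.668, 0, 0, 1], [0.9615, 0.668, 0, 0, 1], [0.9615, 0.668, 0, 0, 1], [0.9615, 0.668, 0, 0, 1], [0.9615, 0.668, 0, 0, 1], [0.9615, 0.668, 0, 0, 1], [0, 0, 0, 0, 1], [0, 0, 0, 0, 1]])

```text
t: 3.48
tcp_pos: [466.1, -101.5, 158.5]
eef_rot: [2.223, 2.219, -0.0]
force: [0.8, -0.5, 0.2]
opening: 85.4
grip_force: 0.0
```

Run:
```python
from h import *
c=snap('wrist','w1.png'); print(w2px(c,[466,-100.7,56]),w2px(c,[467.8,-195.7,56]),-c['extrinsics'][:3,:3].T@c['extrinsics'][:3,3])
```

```text
(315.3948254563143, 254.60582254540313) (318.03049850357354, 386.41713903481883) [465.31779931 -30.18934897 276.83481831]
```

View pics/w1.png

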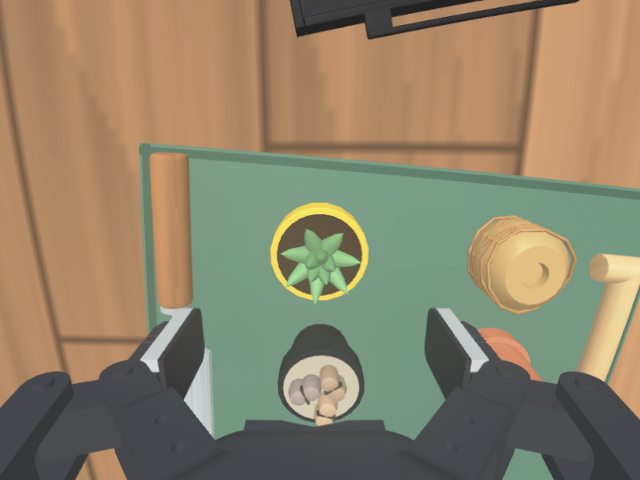

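The wrist view shows the aloe rim centred at (319,252), against (315,255) predicted. That is about 2 mm off, so I'll go down and grip.

>>> play_rows(increments=[[0.06, 0.04, 0.75, 0, 1], [0, 0, 0.75, 0, 1], [0, 0, 0.75, 0, 1], [0, 0, 0.75, 0, 1], [0, 0, 0.75, 0, 1], [0, 0, 0.4, 0, 1], [0, 0, 0.27, 0, 0.6], [0, 0, 0, 0, 0], [0, 0, 0, 0, 0], [0, 0, 0, 0, 0], [0, 0, 0, 0, 0], [0, 0, 0, 0, 0]], newtons=50)

```text
t: 5.03
tcp_pos: [467.2, -99.7, 47.8]
eef_rot: [2.221, 2.221, 0.0]
force: [1.1, -0.3, -1.5]
opening: 58.3
grip_force: 53.8
```

>>> play_rows(increments=[[0, 0, -0.7, 0, 0], [0, 0, -1, 0, 0], [0, 0, -1, 0, 0], [0, 0, -1, 0, 0], [0, 0, -0.5, 0, 0], [0.954, 0.205, 0, 0, 0], [0.954, 0.205, 0, 0, 0], [0.954, 0.205, 0, 0, 0], [0.954, 0.205, 0, 0, 0], [0.954, 0.205, 0, 0, 0], [0.954, 0.205, 0, 0, 0], [0.954, 0.205, 0, 0, 0], [0.954, 0.205, 0, 0, 0], [0.954, 0.205, 0, 0, 0], [0.954, 0.205, 0, 0, 0], [0.954, 0.205, 0, 0, 0], [0.954, 0.205, 0, 0, 0], [0.954, 0.205, 0, 0, 0], [0.954, 0.205, 0, 0, 0], [0.954, 0.205, 0, 0, 0]])

```text
t: 7.52
tcp_pos: [544.0, 258.8, 152.1]
eef_rot: [-2.221, -2.221, 0.001]
force: [1.0, 0.5, -1.8]
opening: 58.4
grip_force: 54.3
```

>>> play_rows(increments=[[0.954, 0.205, 0, 0, 0], [0.954, 0.205, 0, 0, 0], [0.954, 0.205, 0, 0, 0], [0, 0, 0, 0, 0], [0, 0, 0, 0, 0]])

```text
t: 8.15
tcp_pos: [559.2, 329.1, 152.3]
eef_rot: [-2.221, -2.221, 0.002]
force: [-0.7, -0.3, -1.4]
opening: 58.5
grip_force: 54.3
```

Run:
```python
from h import *
c=snap('wrist','w2.png')
for p in [(559.5,329.5,4),(580.1,226.6,4),(477.1,206,4),(456.6,308.9,56),(559.5,329.5,150)]: print(p,np.round(w2px(c,p),1))
```

```text
(559.5, 329.5, 4) [315.9 235.9]
(580.1, 226.6, 4) [341.2 359.3]
(477.1, 206, 4) [216.  380.1]
(456.6, 308.9, 56) [149.6 289.7]
(559.5, 329.5, 150) [317.4 340.7]
```

View pics/w2.png

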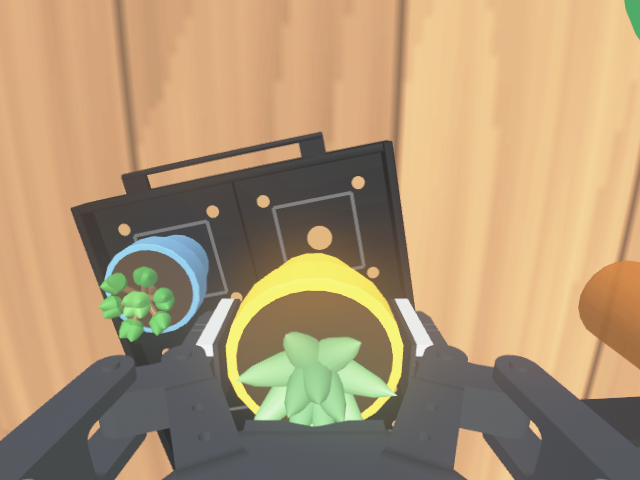

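The drain hole is at (319,238), against (316,236) predicted. That is the same small bias as over the mat, so the two are consistent. Lowering.

>>> play_rows(increments=[[0, 0.04, 0.8, 0, 0], [0, 0, 0.9, 0, 0], [0, 0, 0.9, 0, 0], [0, 0, 0.8, 0, 0], [0, 0, 0.5, 0, 0], [0, 0, 0.2, 0, 0], [0, 0, 0.06, 0, 0], [0, 0, 0, 0, 0], [0, 0, 0, 0, 0.5], [0, 0, 0, 0, 0.7], [0, 0, 0, 0, 0.7], [0, 0, -0.5, 0, 0.7], [0, 0, -1, 0, 0.7], [0, 0, -1, 0, 0.7], [0, 0, -1, 0, 0.7], [0, 0, -0.8, 0, 0.7]])

```text
t: 10.2
tcp_pos: [560.6, 329.7, 158.4]
eef_rot: [2.221, 2.221, 0.002]
force: [0.0, 0.0, -0.1]
opening: 72.5
grip_force: 0.0
```

>>> play_rows(increments=[[-0.982, 0.08, 0, 0, 1], [-0.982, 0.08, 0, 0, 1], [-0.982, 0.08, 0, 0, 1], [-0.982, 0.08, 0, 0, 1], [-0.982, 0.08, 0, 0, 1], [-0.982, 0.08, 0, 0, 1], [-0.982, 0.08, 0, 0, 1], [-0.982, 0.08, 0, 0, 1], [-0.982, 0.08, 0, 0, 1], [-0.982, 0.08, 0, 0, 1], [-0.982, 0.08, 0, 0, 1], [-0.982, 0.08, 0, 0, 1], [-0.982, 0.08, 0, 0, 1], [-0.982, 0.08, 0, 0, 1], [-0.982, 0.08, 0, 0, 1], [-0.982, 0.08, 0, 0, 1], [-0.982, 0.08, 0, 0, 1], [-0.982, 0.08, 0, 0, 1], [-0.982, 0.08, 0, 0, 1], [-0.982, 0.08, 0, 0, 1]])

```text
t: 12.7
tcp_pos: [600.1, -163.1, 156.2]
eef_rot: [-2.222, -2.221, 0.0]
force: [0.2, -0.1, -0.2]
opening: 85.4
grip_force: 0.0
```

>>> play_rows(increments=[[-0.982, 0.08, 0, 0, 1], [-0.982, 0.08, 0, 0, 1], [0, 0, 0, 0, 1], [0, 0, 0, 0, 1]])

```text
t: 13.2
tcp_pos: [604.4, -210.4, 156.2]
eef_rot: [-2.221, -2.221, -0.0]
force: [0.2, 0.2, -0.2]
opening: 85.0
grip_force: 0.0
```

Run:
```python
from h import *
c=snap('wrist','w3.png'); t=snap('top','top1.png')
for p in [(603.8,-210.5,68),(578.2,-304.5,56),(467.8,-195.7,56)]: print(p,np.round(w2px(c,p),1))
a=c['pixels'][120:480]; b=cv2.resize(t['pixels'][165:305,110:290],None,fx=2.57,fy=2.57)
o=np.zeros((360,640+b.shape[1],3),np.uint8); o[:,:640]=a;o[:min(360,b.shape[0]),640:]=b[:360]
cv2.imwrite('pics/m3.png',o[:, 160:]); print(o.shape)
```

```text
(603.8, -210.5, 68) [314.6 263.7]
(578.2, -304.5, 56) [276.8 388.4]
(467.8, -195.7, 56) [ 90.9 233.6]
(360, 1103, 3)
```

View pics/m3.png

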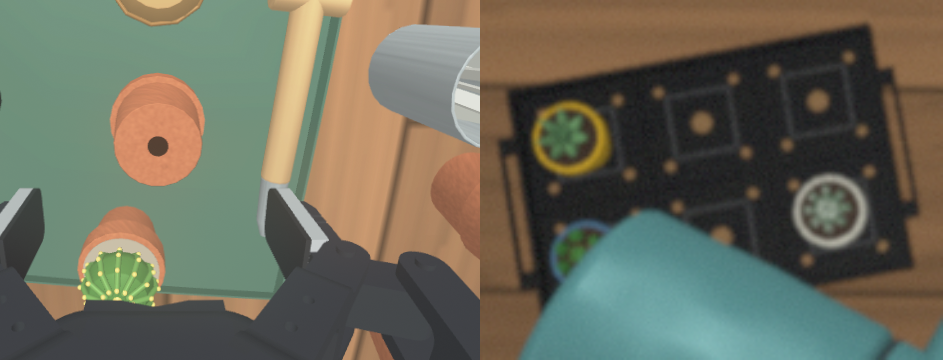

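The wrist view shows the plinth hole at (318,266), against (315,264) predicted: the same bias. The top inset shows the aloe standing upright in the back-left cell. Gripping the plinth.

>>> play_rows(increments=[[0, 0.05, 0.75, 0, 1], [0, 0, 0.9, 0, 1], [0, 0, 0.9, 0, 1], [0, 0, 0.9, 0, 1], [0, 0, 0.5, 0, 1], [0, 0, 0.26, 0, 1], [0, 0, 0, 0, 0.4], [0, 0, 0, 0, -0.2], [0, 0, 0, 0, -0.2], [0, 0, 0, 0, -0.2], [0, 0, 0, 0, -0.2], [0, 0, 0, 0, -0.2]], newtons=50)

```text
t: 14.8
tcp_pos: [606.2, -210.6, 52.3]
eef_rot: [2.22, 2.22, 0.001]
force: [-2.6, 2.2, 7.8]
opening: 53.3
grip_force: 52.3
```

>>> play_rows(increments=[[0, 0, -0.5, 0, -0.2], [0, 0, -1, 0, -0.2], [0, 0, -1, 0, -0.2], [0, 0, -1, 0, -0.2], [0, 0, -0.7, 0, -0.2], [0, 0, 0, 0, -0.2], [0, 0, 0, 0, -0.2]])

```text
t: 15.68
tcp_pos: [605.5, -210.4, 155.6]
eef_rot: [-2.221, -2.221, 0.0]
force: [-0.3, -0.3, -2.1]
opening: 53.1
grip_force: 53.2
```

Run:
```python
from h import *
t=load('top1.png'); print('aloe',px2w(t,145,218.3,56).round(1))
c=snap('wrist','w4.png'); cv2.imwrite('pics/w4c.png',c['pixels'][100:420,120:520])
```

```text
aloe [557.5 327.1]
```

View pics/w4c.png

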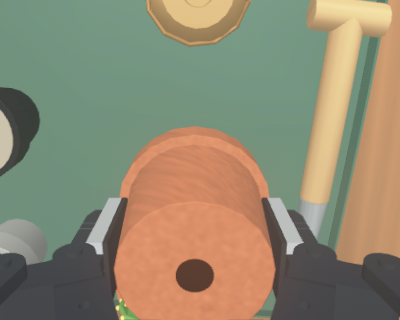

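The plinth is held upright. Carrying it to the back middle cell.

>>> play_rows(increments=[[0.973, -0.0545, 0, 0, -0.2], [0.973, -0.0545, 0, 0, -0.2], [0.973, -0.0545, 0, 0, -0.2], [0.973, -0.0545, 0, 0, -0.2], [0.973, -0.0545, 0, 0, -0.2], [0.973, -0.0545, 0, 0, -0.2], [0.973, -0.0545, 0, 0, -0.2], [0.973, -0.0545, 0, 0, -0.2], [0.973, -0.0545, 0, 0, -0.2], [0.973, -0.0545, 0, 0, -0.2], [0.973, -0.0545, 0, 0, -0.2], [0.973, -0.0545, 0, 0, -0.2], [0.973, -0.0545, 0, 0, -0.2], [0.973, -0.0545, 0, 0, -0.2], [0.973, -0.0545, 0, 0, -0.2], [0.973, -0.0545, 0, 0, -0.2], [0.973, -0.0545, 0, 0, -0.2], [0.973, -0.0545, 0, 0, -0.2], [0, 0, 0, 0, -0.2], [0, 0, 0, 0, -0.2]])

```text
t: 18.23
tcp_pos: [580.8, 227.5, 156.0]
eef_rot: [2.221, 2.222, -0.0]
force: [-0.3, 0.5, -2.7]
opening: 53.1
grip_force: 53.2
```

>>> play_rows(increments=[[0, 0, 0.8, 0, -0.2], [0, 0, 0.9, 0, -0.2], [0, 0, 0.9, 0, -0.2], [0, 0, 0.8, 0, -0.2], [0, 0, 0.5, 0, -0.2], [0, 0, 0.2, 0, -0.2], [0, 0, 0.06, 0, -0.2], [0, 0, 0, 0, -0.2], [0, 0, 0, 0, -0.2]])

```text
t: 19.35
tcp_pos: [581.5, 227.4, 52.5]
eef_rot: [2.221, 2.221, 0.001]
force: [0.5, 0.1, -1.8]
opening: 53.1
grip_force: 53.2
```

>>> play_rows(increments=[[0, 0, 0.04, 0, -0.2], [0, 0, 0, 0, -0.2]])

```text
t: 19.6
tcp_pos: [581.5, 227.4, 52.3]
eef_rot: [2.221, 2.221, 0.002]
force: [-4.5, -1.3, 13.3]
opening: 52.9
grip_force: 55.2
```

>>> play_rows(increments=[[0, 0, 0.03, 0, -0.2], [0, 0, 0, 0, 0.3], [0, 0, 0, 0, 0.7], [0, 0, 0, 0, 0.8], [0, 0, 0, 0, 0.8], [0, 0, -0.5, 0, 0.8], [0, 0, -1, 0, 0.8], [0, 0, -1, 0, 0.8], [0, 0, -1, 0, 0.8], [0, 0, -0.7, 0, 0.8]])

```text
t: 20.85
tcp_pos: [581.5, 227.4, 157.4]
eef_rot: [2.221, 2.221, 0.002]
force: [-0.3, 0.7, 0.4]
opening: 76.7
grip_force: 0.0
```

>>> play_rows(increments=[[-0.958, -0.2164, 0, 0, 1], [-0.958, -0.2164, 0, 0, 1], [-0.958, -0.2164, 0, 0, 1], [-0.958, -0.2164, 0, 0, 1], [-0.958, -0.2164, 0, 0, 1], [-0.958, -0.2164, 0, 0, 1], [-0.958, -0.2164, 0, 0, 1], [-0.958, -0.2164, 0, 0, 1], [-0.958, -0.2164, 0, 0, 1], [-0.958, -0.2164, 0, 0, 1], [-0.958, -0.2164, 0, 0, 1], [-0.958, -0.2164, 0, 0, 1], [-0.958, -0.2164, 0, 0, 1], [-0.958, -0.2164, 0, 0, 1], [-0.958, -0.2164, 0, 0, 1], [-0.958, -0.2164, 0, 0, 1], [-0.958, -0.2164, 0, 0, 1], [-0.958, -0.2164, 0, 0, 1], [-0.958, -0.2164, 0, 0, 1], [-0.958, -0.2164, 0, 0, 1]])

```text
t: 23.35
tcp_pos: [472.9, -252.5, 156.2]
eef_rot: [2.221, 2.221, 0.0]
force: [-0.3, 0.1, 0.4]
opening: 84.9
grip_force: 0.0
```

>>> play_rows(increments=[[-0.958, -0.2164, 0, 0, 1], [-0.958, -0.2164, 0, 0, 1], [0, 0, 0, 0, 1], [0, 0, 0, 0, 1]])

```text
t: 23.85
tcp_pos: [462.2, -299.1, 155.7]
eef_rot: [2.221, 2.221, 0.0]
force: [-1.2, -1.2, 1.1]
opening: 85.7
grip_force: 0.0
```

Run:
```python
from h import *
c=snap('wrist','w5.png'); t=snap('top','top2.png')
for p in [(461.3,-299.7,56)]: print(p,np.round(w2px(c,p),1))
b=cv2.resize(t['pixels'][165:265,110:290],None,fx=2,fy=2)
o=np.zeros((380,760,3),np.uint8); o[:,:400]=c['pixels'][100:480,120:520];o[:200,400:]=b
cv2.imwrite('pics/m5.png',o)
```

```text
(461.3, -299.7, 56) [314.  258.2]
```

View pics/m5.png

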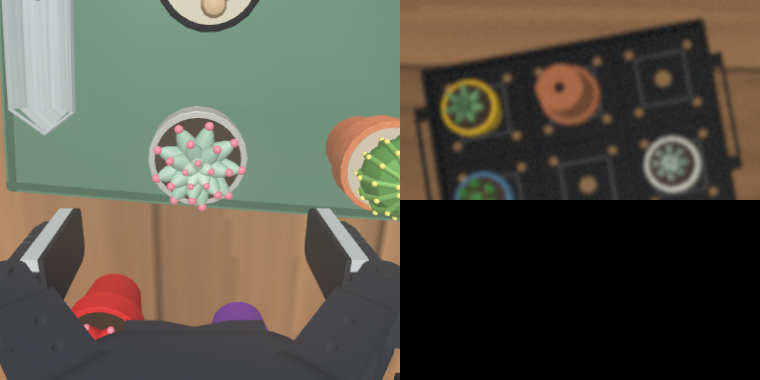

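The grey rosette is centred at (318,255) in the wrist frame, with the usual bias. The top inset shows aloe and plinth both upright in their cells. Gripping the rosette.

>>> play_rows(increments=[[0, 0.04, 0.85, 0, 1], [0, 0, 0.9, 0, 1], [0, 0, 0.9, 0, 1], [0, 0, 0.9, 0, 1], [0, 0, 0.5, 0, 1], [0, 0, 0.26, 0, 1], [0, 0, 0, 0, 0.4], [0, 0, 0, 0, 0], [0, 0, 0, 0, 0], [0, 0, 0, 0, 0], [0, 0, 0, 0, 0], [0, 0, -0.5, 0, 0], [0, 0, -1, 0, 0], [0, 0, -1, 0, 0], [0, 0, -1, 0, 0], [0, 0, -0.7, 0, 0], [0, 0, 0, 0, 0], [0, 0, 0, 0, 0]])

```text
t: 26.2
tcp_pos: [462.9, -299.4, 152.1]
eef_rot: [-2.221, -2.221, 0.0]
force: [-0.2, -0.5, -1.7]
opening: 58.7
grip_force: 54.3
```

Run:
```python
from h import *
t=load('top2.png'); print('plinth',px2w(t,189.5,208.5,68).round(1), 'aloe',px2w(t,110+70.5/2,165+107/2,56))
```

```text
plinth [578.3 226.9] aloe [557.09267533 326.51203433]
```

>>> play_rows(increments=[[0.942, 0.308, 0, 0, 0], [0.942, 0.308, 0, 0, 0], [0.942, 0.308, 0, 0, 0], [0.942, 0.308, 0, 0, 0], [0.942, 0.308, 0, 0, 0], [0.942, 0.308, 0, 0, 0], [0.942, 0.308, 0, 0, 0], [0.942, 0.308, 0, 0, 0], [0.942, 0.308, 0, 0, 0], [0.942, 0.308, 0, 0, 0], [0.942, 0.308, 0, 0, 0], [0.942, 0.308, 0, 0, 0], [0.942, 0.308, 0, 0, 0], [0.942, 0.308, 0, 0, 0], [0.942, 0.308, 0, 0, 0], [0.942, 0.308, 0, 0, 0], [0.942, 0.308, 0, 0, 0], [0.942, 0.308, 0, 0, 0], [0, 0, 0, 0, 0], [0, 0, 0, 0, 0]])

```text
t: 28.7
tcp_pos: [601.3, 123.9, 151.9]
eef_rot: [-2.221, -2.221, 0.002]
force: [0.3, -0.2, -2.3]
opening: 58.0
grip_force: 54.3
```

>>> play_rows(increments=[[0, 0, 0.8, 0, 0], [0, 0, 0.9, 0, 0], [0, 0, 0.9, 0, 0], [0, 0, 0.8, 0, 0], [0, 0, 0.5, 0, 0], [0, 0, 0.2, 0, 0], [0, 0, 0.06, 0, 0], [0, 0, 0.02, 0, 0], [0, 0, 0, 0, 0]])

```text
t: 29.82
tcp_pos: [602.0, 124.4, 48.4]
eef_rot: [2.221, 2.221, 0.001]
force: [0.2, -0.4, -2.1]
opening: 58.3
grip_force: 54.3
```

>>> play_rows(increments=[[0, 0, 0.03, 0, 0], [0, 0, 0, 0, 0.3], [0, 0, 0, 0, 0.7], [0, 0, 0, 0, 0.8], [0, 0, 0, 0, 0.8], [0, 0, -0.5, 0, 0.8], [0, 0, -1, 0, 0.8], [0, 0, -1, 0, 0.8], [0, 0, -1, 0, 0.8], [0, 0, -0.7, 0, 0.8]])

```text
t: 31.08
tcp_pos: [602.0, 124.4, 154.4]
eef_rot: [2.221, 2.221, 0.002]
force: [-0.1, 0.3, -1.5]
opening: 77.0
grip_force: 0.0
```

>>> play_rows(increments=[[-0.9154, -0.38, 0, 0, 1], [-0.9154, -0.38, 0, 0, 1], [-0.9154, -0.38, 0, 0, 1], [-0.9154, -0.38, 0, 0, 1], [-0.9154, -0.38, 0, 0, 1], [-0.9154, -0.38, 0, 0, 1], [-0.9154, -0.38, 0, 0, 1], [-0.9154, -0.38, 0, 0, 1], [-0.9154, -0.38, 0, 0, 1], [-0.9154, -0.38, 0, 0, 1], [-0.9154, -0.38, 0, 0, 1], [-0.9154, -0.38, 0, 0, 1], [-0.9154, -0.38, 0, 0, 1], [-0.9154, -0.38, 0, 0, 1], [0, 0, 0, 0, 1], [0, 0, 0, 0, 1]])

```text
t: 33.08
tcp_pos: [468.9, -195.8, 152.7]
eef_rot: [2.221, 2.221, 0.0]
force: [0.6, 0.5, 0.4]
opening: 85.4
grip_force: 0.0
```

>>> play_rows(increments=[[0, 0, 0.73, 0, 1], [0, 0, 0.9, 0, 1], [0, 0, 0.9, 0, 1], [0, 0, 0.9, 0, 1], [0, 0, 0.5, 0, 1], [0, 0, 0.26, 0, 1], [0, 0, 0, 0, 0.4], [0, 0, 0, 0, 0], [0, 0, 0, 0, 0], [0, 0, 0, 0, 0], [0, 0, 0, 0, 0], [0, 0, -0.5, 0, 0], [0, 0, -1, 0, 0], [0, 0, -1, 0, 0], [0, 0, -1, 0, 0], [0, 0, -0.7, 0, 0], [0, 0, 0, 0, 0], [0, 0, 0, 0, 0]])

```text
t: 35.33
tcp_pos: [468.6, -195.9, 152.3]
eef_rot: [-2.221, -2.221, 0.0]
force: [0.1, -0.1, -1.8]
opening: 58.3
grip_force: 54.0
```

>>> play_rows(increments=[[0.947, 0.022, 0, 0, 0], [0.947, 0.022, 0, 0, 0], [0.947, 0.022, 0, 0, 0], [0.947, 0.022, 0, 0, 0], [0.947, 0.022, 0, 0, 0], [0.947, 0.022, 0, 0, 0], [0.947, 0.022, 0, 0, 0], [0.947, 0.022, 0, 0, 0], [0.947, 0.022, 0, 0, 0], [0.947, 0.022, 0, 0, 0], [0.947, 0.022, 0, 0, 0], [0.947, 0.022, 0, 0, 0], [0.947, 0.022, 0, 0, 0], [0.947, 0.022, 0, 0, 0], [0.947, 0.022, 0, 0, 0], [0.947, 0.022, 0, 0, 0], [0.947, 0.022, 0, 0, 0], [0, 0, 0, 0, 0], [0, 0, 0, 0, 0]])

```text
t: 37.7
tcp_pos: [477.8, 206.0, 152.0]
eef_rot: [-2.221, -2.221, 0.002]
force: [0.3, -0.4, -1.2]
opening: 58.4
grip_force: 54.0
```

>>> play_rows(increments=[[0, 0, 0.8, 0, 0], [0, 0, 0.9, 0, 0], [0, 0, 0.9, 0, 0], [0, 0, 0.8, 0, 0], [0, 0, 0.5, 0, 0], [0, 0, 0.2, 0, 0], [0, 0, 0.06, 0, 0], [0, 0, 0.02, 0, 0], [0, 0, 0, 0, 0]])

```text
t: 38.83
tcp_pos: [478.4, 206.5, 48.4]
eef_rot: [2.221, 2.221, 0.001]
force: [1.1, -1.2, -0.5]
opening: 58.4
grip_force: 54.0
```

>>> play_rows(increments=[[0, 0, 0.02, 0, 0], [0, 0, 0, 0, 0.3], [0, 0, 0, 0, 0.7], [0, 0, 0, 0, 0.8], [0, 0, 0, 0, 0.8], [0, 0, -0.5, 0, 0.8], [0, 0, -1, 0, 0.8], [0, 0, -1, 0, 0.8], [0, 0, -1, 0, 0.8], [0, 0, -0.7, 0, 0.8]])

```text
t: 40.08
tcp_pos: [478.4, 206.5, 154.5]
eef_rot: [2.221, 2.221, 0.002]
force: [-0.3, 0.1, -0.4]
opening: 76.6
grip_force: 0.0
```

>>> play_rows(increments=[[-0.973, 0.1924, 0, 0, 1], [-0.973, 0.1924, 0, 0, 1], [-0.973, 0.1924, 0, 0, 1], [-0.973, 0.1924, 0, 0, 1], [-0.973, 0.1924, 0, 0, 1], [-0.973, 0.1924, 0, 0, 1], [-0.973, 0.1924, 0, 0, 1], [-0.973, 0.1924, 0, 0, 1], [-0.973, 0.1924, 0, 0, 1], [-0.973, 0.1924, 0, 0, 1], [-0.973, 0.1924, 0, 0, 1], [-0.973, 0.1924, 0, 0, 1], [-0.973, 0.1924, 0, 0, 1], [-0.973, 0.1924, 0, 0, 1], [-0.973, 0.1924, 0, 0, 1], [-0.973, 0.1924, 0, 0, 1], [-0.973, 0.1924, 0, 0, 1], [-0.973, 0.1924, 0, 0, 1], [-0.973, 0.1924, 0, 0, 1], [-0.973, 0.1924, 0, 0, 1]])

```text
t: 42.58
tcp_pos: [574.5, -281.7, 152.4]
eef_rot: [-2.221, -2.221, -0.0]
force: [-0.3, 0.9, 0.0]
opening: 85.4
grip_force: 0.0
```

>>> play_rows(increments=[[-0.973, 0.1924, 0, 0, 1], [0, 0, 0, 0, 1], [0, 0, 0, 0, 1]])

```text
t: 42.95
tcp_pos: [579.0, -304.4, 152.3]
eef_rot: [-2.221, -2.221, -0.0]
force: [-0.8, 0.4, 0.2]
opening: 85.4
grip_force: 0.0
```

Run:
```python
from h import *
c=snap('wrist','w6.png'); t=snap('top','top3.png')
for p in [(578.2,-304.5,56)]: print(p,np.round(w2px(c,p),1))
b=cv2.resize(t['pixels'][165:305,110:290],None,fx=2,fy=2)
o=np.zeros((380,760,3),np.uint8); o[:,:400]=c['pixels'][100:480,120:520];o[:280,400:]=b
cv2.imwrite('pics/m6.png',o)
```

```text
(578.2, -304.5, 56) [314.3 259.3]
```

View pics/m6.png

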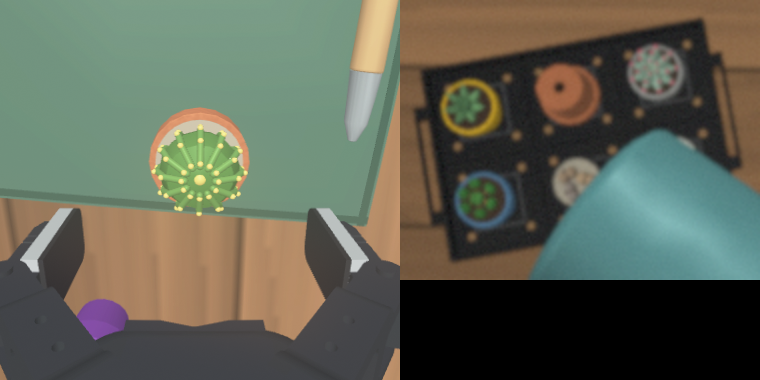

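All four placed pots stand upright and centred in their cells. The cactus is centred at (319,257) in the wrist frame. Gripping it.

>>> play_rows(increments=[[0, 0.03, 0.72, 0, 1], [0, 0, 0.9, 0, 1], [0, 0, 0.9, 0, 1], [0, 0, 0.9, 0, 1], [0, 0, 0.5, 0, 1], [0, 0, 0.26, 0, 1], [0, 0, 0, 0, 0.4], [0, 0, 0, 0, 0], [0, 0, 0, 0, 0], [0, 0, 0, 0, 0], [0, 0, 0, 0, 0], [0, 0, -0.5, 0, 0], [0, 0, -1, 0, 0], [0, 0, -1, 0, 0], [0, 0, -1, 0, 0], [0, 0, -1, 0, 0], [0, 0, 0, 0, 0], [0, 0, 0, 0, 0]])

```text
t: 45.3
tcp_pos: [579.6, -304.3, 159.9]
eef_rot: [-2.221, -2.221, 0.0]
force: [0.3, 0.6, -2.4]
opening: 58.2
grip_force: 54.4
```

>>> play_rows(increments=[[0.9664, 0.003, 0, 0, 0], [0.9664, 0.003, 0, 0, 0], [0.9664, 0.003, 0, 0, 0], [0.9664, 0.003, 0, 0, 0], [0.9664, 0.003, 0, 0, 0], [0.9664, 0.003, 0, 0, 0], [0.9664, 0.003, 0, 0, 0], [0.9664, 0.003, 0, 0, 0], [0.9664, 0.003, 0, 0, 0], [0.9664, 0.003, 0, 0, 0], [0.9664, 0.003, 0, 0, 0], [0.9664, 0.003, 0, 0, 0], [0.9664, 0.003, 0, 0, 0], [0.9664, 0.003, 0, 0, 0], [0.9664, 0.003, 0, 0, 0], [0.9664, 0.003, 0, 0, 0], [0.9664, 0.003, 0, 0, 0], [0.9664, 0.003, 0, 0, 0], [0.9664, 0.003, 0, 0, 0], [0.9664, 0.003, 0, 0, 0]])

```text
t: 47.8
tcp_pos: [580.9, 180.4, 160.6]
eef_rot: [2.221, 2.222, 0.0]
force: [0.6, -0.9, -3.7]
opening: 58.3
grip_force: 54.4
```

>>> play_rows(increments=[[0.9664, 0.003, 0, 0, 0], [0.9664, 0.003, 0, 0, 0], [0, 0, 0, 0, 0], [0, 0, 0, 0, 0], [0, 0, 0, 0, 0]])

```text
t: 48.42
tcp_pos: [581.5, 226.6, 160.6]
eef_rot: [2.222, 2.221, -0.0]
force: [0.3, 0.5, -2.8]
opening: 58.8
grip_force: 54.4
```

Run:
```python
from h import *
c=snap('scene','s7.png')
print(sense()['tcp_pos'],sense()['force'],np.round(w2px(c,(581.5,227.4,68)),1))
cv2.imwrite('pics/s7c.png',cv2.resize(c['pixels'][90:250,320:480],None,fx=3.5,fy=3.5,interpolation=cv2.INTER_CUBIC))
```

```text
[581.50796811 226.58063276 160.58131289] [ 0.00945876 -0.62712533 -2.5788786 ] [413.3 168.1]
```

View pics/s7c.png

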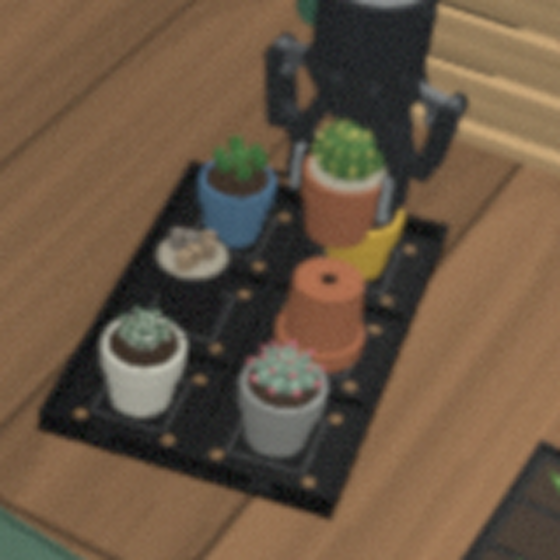

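The scene view shows everything upright. The plinth hole is at (414,170), against (413,168) predicted, so the cactus hangs over it. Lowering gently.

>>> play_rows(increments=[[0.02, 0, 0.5, 0, 0], [0, 0, 0.6, 0, 0], [0, 0, 0.4, 0, 0], [0, 0, 0.24, 0, 0], [0, 0, 0.12, 0, 0], [0, 0, 0.06, 0, 0], [0, 0, 0, 0, 0], [0, 0, 0, 0, 0]])

```text
t: 49.48
tcp_pos: [581.7, 227.7, 113.2]
eef_rot: [2.221, 2.221, 0.001]
force: [-3.2, -0.3, 6.6]
opening: 58.6
grip_force: 55.0
```

>>> play_rows(increments=[[0, 0, 0, 0, 0.2], [0, 0, 0, 0, 0.5], [0, 0, 0, 0, 0.8], [0, 0, 0, 0, 0.8], [0, 0, 0, 0, 0.8], [0, 0, -0.4, 0, 0.8], [0, 0, -0.8, 0, 0.8], [0, 0, -1, 0, 0.8], [0, 0, -1, 0, 0.8], [0, 0, -1, 0, 0.8], [-1, 0, -0.5, 0, 0.8], [-1, 0, 0, 0, 0.8], [-1, 0, 0, 0, 0.8], [-1, 0, 0, 0, 0.8], [-1, 0, 0, 0, 0.8], [-1, 0, 0, 0, 0.8], [-1, 0, 0, 0, 0.8], [-1, 0, 0, 0, 0.8], [-1, 0, 0, 0, 0.8], [-1, 0, 0, 0, 0.8]])

```text
t: 51.98
tcp_pos: [581.5, -23.2, 230.8]
eef_rot: [2.221, 2.221, 0.001]
force: [0.2, 0.3, 0.4]
opening: 77.0
grip_force: 0.0
```

>>> play_rows(increments=[[-1, 0, 0, 0, 0.8], [-1, 0, 0, 0, 0.8], [-1, 0, 0, 0, 0.8], [-1, 0, 0, 0, 0.8], [-1, 0, 0, 0, 0.8], [-1, 0, 0, 0, 0.8], [-1, 0, 0, 0, 0.8], [-1, 0, 0, 0, 0.8], [0, 0, 0, 0, 0.8], [0, 0, 0, 0, 0.8]])

```text
t: 53.22
tcp_pos: [581.5, -222.4, 230.0]
eef_rot: [-2.221, -2.221, -0.0]
force: [0.2, -0.1, 0.4]
opening: 76.8
grip_force: 0.0
```

Run:
```python
from h import *
c=snap('scene','s8.png'); t=snap('top','t8.png')
o=np.zeros((420,800,3),np.uint8)
o[:400,:350]=cv2.resize(c['pixels'][90:250,325:465],None,fx=2.5,fy=2.5,interpolation=cv2.INTER_CUBIC)
o[:350,350:]=cv2.resize(t['pixels'][165:305,110:290],None,fx=2.5,fy=2.5,interpolation=cv2.INTER_CUBIC)
cv2.imwrite('pics/m8.png',o)
```

```text
(no output)
```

View pics/m8.png

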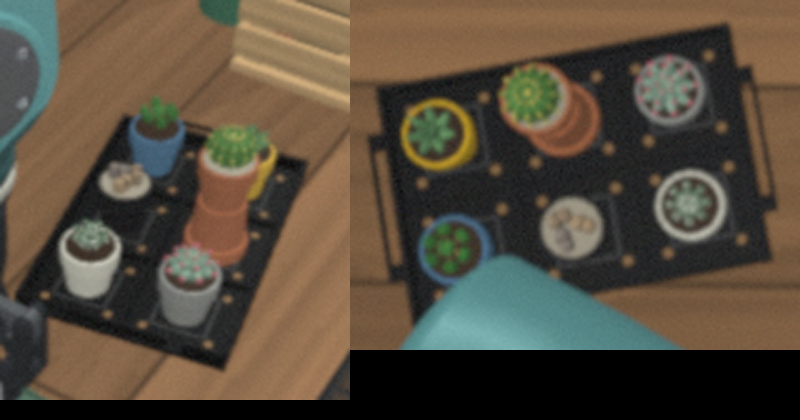

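Everything stands upright in its cell, and the cactus is centred on the plinth in both views. I'll check the numbers once before signing off.

Run:
```python
from h import *
t=load('t8.png'); th=.1974;R=np.array([[np.cos(th),-np.sin(th)],[np.sin(th),np.cos(th)]]);o=np.array([528.63,216.28])
for n,u,v,z in [('aloe',438,135,56),('ros',670,89,56),('stones',572,227,56),('zebra',690,206,56),('jade',454,250,56),('cactus',535,97,120)]:
    print(n,(R.T@(px2w(t,110+(u-350+.5)/2.5-.5,165+(v+.5)/2.5-.5,z)-o)).round(1))
```

```text
aloe [ 49.2 103.3]
ros [  51.5 -104.9]
stones [-53.3   0.7]
zebra [ -54.4 -104.1]
jade [-53.9 105.5]
cactus [52.8  0.9]
```

```bash
python3 -c "
from plant import ctrl
print(ctrl.sign_off())"
```

```text
the job is handed in; nothing more can be done
None
```

The job is handed in at about 53 s of the 131 s allowed: aloe, rosette, stones and upturned pot stand upright within about 4 mm of their cell centres by the cameras, the cactus sits centred on the upturned pot, and jade and zebra are where they were; sign-off gave no verdict.

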